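# Weed out the push button with the tired spring

### The job

Test the three push-button boxes under the shelf one after another, from the robot's left to its right, pressing each button right down until it clicks while the box stays in its place. One of them has a tired spring and goes down far more easily than the others: set that box down upright in the yellow scrap crate, without dropping it, and let go. Leave the two sound boxes standing where they are, and do not disturb the jar, the tin or the chisel.

Things in the scene. Friction and masses are not known exactly. Their poses are not given: they have to be found in the camera images.
- box_a: loose push-button box, 0.3 to 0.5 kg: grey metal wedge, 64 long (own x) x 44 wide (own y), upright parallel sides, flat underside, 26 high in front (-x) rising at 25 degrees to 56 at the rear (+x). A dark steel collar (38 across, 12 high) with a black button (22 across) sits in the middle of its slope. Origin: centre of the underside, z up. All three look alike; one has a tired spring
- key_a (a joint): travel of box a's button along the slope's normal: 0 = out, 0.008 m = fully down; clicks at 0.0065. A sound spring starts to yield at about 3.6 N and is fully down at 12 N; the tired one starts at about 1.2 N and is fully down at 4 N (linear between). Springs back when let go
- key_a_top (a point): centre of the top face of box a's button, moving with it; when out, 10 mm in front of the box's origin (own -x) and 63 mm above its underside, 12 mm proud of the collar. Own z = outward normal of the slope, leaning 25 degrees from vertical to the box's front; pressing goes along -z
- box_b: like box_a: 64 x 44 mm, same shape, axes and origin
- key_b (a joint): travel of box b's button along the slope's normal: 0 = out, 0.008 m = fully down; clicks at 0.0065. A sound spring starts to yield at about 3.6 N and is fully down at 12 N; the tired one starts at about 1.2 N and is fully down at 4 N (linear between). Springs back when let go
- key_b_top (a point): centre of the top face of box b's button, moving with it; when out, 10 mm in front of the box's origin (own -x) and 63 mm above its underside, 12 mm proud of the collar. Own z = outward normal of the slope, leaning 25 degrees from vertical to the box's front; pressing goes along -z
- box_c: like box_a: 64 x 44 mm, same shape, axes and origin
- key_c (a joint): travel of box c's button along the slope's normal: 0 = out, 0.008 m = fully down; clicks at 0.0065. A sound spring starts to yield at about 3.6 N and is fully down at 12 N; the tired one starts at about 1.2 N and is fully down at 4 N (linear between). Springs back when let go
- key_c_top (a point): centre of the top face of box c's button, moving with it; when out, 10 mm in front of the box's origin (own -x) and 63 mm above its underside, 12 mm proud of the collar. Own z = outward normal of the slope, leaning 25 degrees from vertical to the box's front; pressing goes along -z
- rack: fixed plywood shelf over the boxes. Origin: on the table under the middle of the row; x to its rear, y along the row (+y end = robot's left). Boxes stand at y = +105, 0, -105 mm, x = 0 (each within 5), fronts to the robot, within 7 degrees of its heading. Two 24 mm posts at x = 150, y = +-150. A fixed batten on the table, 18 high, at x = 45 to 57 stops boxes sliding back
- rack_edge (a point): middle of the lower front edge of the shelf board, 5 mm behind the rack's origin and 170 mm above the table. The board is 360 wide, 170 deep, 18 thick and covers the rear part of every box, with stock on it up to 280 mm above the table: a hand must come in from the robot's side, leaning about 30 degrees from vertical
- crate: fixed low yellow scrap crate, open on top, 200 (own x) x 160 (own y) x 45 high, walls 4, floor 4 thick, empty. Origin: centre of its underside. It stands at the robot's left or right front
- jar: loose amber glass jar, 64 across, 100 high, standing; stands on the side opposite the crate. Origin: centre of underside. Bystander
- tin: loose flat aluminium tin, 56 across, 45 high, standing. Origin: centre of underside. Bystander
- chisel: loose wooden-handled chisel lying on the table between robot and boxes, 183 long (own x, handle end at -90, edge at +93 mm), 24 high. Origin: on the table under its middle. Bystander
Things that resemble listed ones, but are neither listed nor needed, are in the scene too. What is shaped like the box_b but blue or green is not meant.

How it is judged (in metres and radians):
On the way, in this order (a step that is already met when the one before it is completed fails the run):
1. the button of the left box is pressed down to its click by the fingers, the box standing in its place (((value of joint key_a above 0.0065 m and distance of box_a from where it was at the start of the episode below 0.03 m and contact force between box_a and the fingers above 0.5 N and y of box_a in the frame of rack above 0.05 m) or (value of joint key_b above 0.0065 m and distance of box_b from where it was at the start of the episode below 0.03 m and contact force between box_b and the fingers above 0.5 N and y of box_b in the frame of rack above 0.05 m) or (value of joint key_c above 0.0065 m and distance of box_c from where it was at the start of the episode below 0.03 m and contact force between box_c and the fingers above 0.5 N and y of box_c in the frame of rack above 0.05 m))), for 0.05 s.
2. the button of the middle box is pressed down to its click by the fingers, the box standing in its place (((value of joint key_a above 0.0065 m and distance of box_a from where it was at the start of the episode below 0.03 m and contact force between box_a and the fingers above 0.5 N and y of box_a in the frame of rack between -0.05 and 0.05 m) or (value of joint key_b above 0.0065 m and distance of box_b from where it was at the start of the episode below 0.03 m and contact force between box_b and the fingers above 0.5 N and y of box_b in the frame of rack between -0.05 and 0.05 m) or (value of joint key_c above 0.0065 m and distance of box_c from where it was at the start of the episode below 0.03 m and contact force between box_c and the fingers above 0.5 N and y of box_c in the frame of rack between -0.05 and 0.05 m))), for 0.05 s.
3. the button of the right box is pressed down to its click by the fingers, the box standing in its place (((value of joint key_a above 0.0065 m and distance of box_a from where it was at the start of the episode below 0.03 m and contact force between box_a and the fingers above 0.5 N and y of box_a in the frame of rack below -0.05 m) or (value of joint key_b above 0.0065 m and distance of box_b from where it was at the start of the episode below 0.03 m and contact force between box_b and the fingers above 0.5 N and y of box_b in the frame of rack below -0.05 m) or (value of joint key_c above 0.0065 m and distance of box_c from where it was at the start of the episode below 0.03 m and contact force between box_c and the fingers above 0.5 N and y of box_c in the frame of rack below -0.05 m))), for 0.05 s.
At the end, for the whole second after the job is handed in: The box with the tired spring stands upright (within 0.15 rad) and at rest on the crate's floor, inside its walls, released; the two sound boxes stand upright within 40 mm of where they started (x of box_b in the frame of crate between -0.07 and 0.07 m and y of box_b in the frame of crate between -0.06 and 0.06 m and z of box_b in the frame of crate between 0 and 0.015 m and angle between each of box_b, box_a, box_c's own z axis and vertical below 0.15 rad and linear speed of box_b below 0.02 m/s and distance of each of box_a, box_c from where it was at the start of the episode below 0.04 m); the robot touches nothing.
It fails at once if a sound box is carried off (moved more than 60 mm) or tipped over (distance of any of box_a, box_c from where it was at the start of the episode above 0.06 m or angle between any of box_a, box_c's own z axis and vertical above 0.5 rad).
It fails at once if the box is let go more than about 30 mm above the surface (dropped) (height (world z) of box_b above 0.035 m and contact force between box_b and the fingers below 0.05 N).
It fails at once if a bystander (jar, tin, chisel) is moved more than 30 mm or tipped over (distance of any of jar, tin, chisel from where it was at the start of the episode above 0.03 m or angle between any of jar, tin's own z axis and vertical above 0.4 rad).
It also fails if it takes over 72 s, if anything falls off the work surface, if the arm or the gripper's body presses on something with over 40 N, if the wrist force passes 120 N, or if a joint passes its speed limit or range.

### The arm

A 7-joint arm with a two-finger parallel gripper is mounted at the origin on the work surface. World frame = base frame: x ahead of the robot, y to its left, z up, the work surface at z = 0. Lengths are in m, angles in degrees, forces in N, time in s.
With the tool pointing down it reaches from about 0.425 to 0.875 m from the base axis. Payload 4.7 kg.
Tool frame: the origin (TCP) lies midway between the tips of the shut fingers; the grasp point (between the pads) lies 19 mm behind it (env.grip_depth is the distance from the TCP to the grasp point, in m); z points along the fingers, y is the line along which they close (so a half turn about z gives the same grasp; the last joint's range is limited). The gripper opens to 87 mm and grips with 3 to 60 N. Pads are 19 mm wide; open, the fingers measure 117 mm over their backs; the gripper's body (75 mm by 190 mm) begins 51 mm behind the grasp point.
Start: joints at [-68.291, 18.392, -4.016, 83.108, 1.295, 78.541, -3.26], TCP at [0.232, 0.607, 0.223] pointing down, gripper open.
Joint ranges: [-163.93, 163.93], [-17.29, 119.83], [-79.2, 71.16], [3.27, 140.29], [-89.18, 269.18], [5.43, 117.66], [-154.24, 154.24]. Speed limits (degrees/s): [147.25, 147.25, 180, 180, 180, 180, 180].

### API

Orientations are given as [roll, pitch, yaw] about the fixed x, y, z axes, in that order (R = Rz(yaw) Ry(pitch) Rx(roll)).
In Python, from cell import get_obs, optics, env, nets gives the robot as it stands.
- The arm moves only by the shell command python3 -m creep 'ROWS' [FORCE]. ROWS is JSON, a list of rows, each an object of numbers: "wx", "wy", "wz": the turn, a rotation vector about the tool's x, y, z in degrees; "tx", "ty", "tz": the shift along the tool's x, y, z in mm; "gripper": the opening, from -1 (shut) to 1 (fully open). A call has 1 to 5 rows; each row is the pose to reach, as a shift and turn from the pose commanded when the call began, along the tool's axes at that moment; what a row does not reach only later rows make up. A row lasts 1/12 s, in which the tool goes at most 41.7 mm and 7.16 degrees, less where a joint would pass 70% of its speed; a pose out of reach is approached as far as the arm can. A call with a gripper value outside its range is refused whole. The fingers move at their own pace and stop on an object; FORCE is the grip in N (left out, the last holds). Time passes only in rows, so rows that repeat a pose let the fingers close. It gives the time, the measured TCP pose, the force, the opening and the grip force at its end, in the units of the state.
- get_obs(): the state, without advancing time (a new reading comes with each control period).
- optics.read_camera(name): name is "scene" or "side" or "wrist"; returns (picture, depth): 384x512x3 uint8, red, green, blue; 384x512 float32, m along the optical axis (not along the pixel's ray), 0 where there is no reading.
- optics.camera_info(name): a dict with "fovy" (degrees; the focal length in pixels is half the picture's height over the tangent of half this angle, whatever the lens; pixels are square), "cx", "cy" (the principal point, pixels), "k1" (the pictures are not rectified: a ray, as slopes to the right and down, at radius r is drawn at 1 + k1 r^2 times it, then the intrinsics apply), "R" (3x3) and "t" (3): a world point X has camera coordinates R X + t; the wrist camera has in their place "tool_from_camera" (4x4, takes a point from camera to tool coordinates, whose origin is the TCP and whose axes are the flange's). Camera axes: x right, y down, z forward; pixel columns grow to the right and rows downward; lengths in m; the calibration is good to about 2 mm. A picture is of the moment at which its call begins: read the wrist's pose just before it. camera_info takes no time and is no camera call.
- env.sign_off(): hands the job in; it is judged then, once.
Trained networks look in the newest picture that a camera, given by its name, has taken for a name from the list of things; names that differ only in an ending like _2 or _b are one class to them, and where a whole thing is asked for, a point or a joint stands for the part that bears it (a point fixed in the world has none). Each returns a list of dicts, best first, with "confidence" (0 to 1); they miss things now and then, are a little off and sometimes report something else, mostly with a low value. They report only what shows in the picture. A call takes as long as a camera call. They do not tell look-alikes from the thing itself.
- nets.look_for(query, camera): "point" ([x, y, z] in m, in world coordinates, good to about 4 mm: the middle of the surface that is visible of it).
- nets.place_of(query, camera): "point" ([x, y, z] in m, in world coordinates, good to about 4 mm: a listed point, or the origin of a listed thing).
The state is a dict: "time_s": time; "qpos": joint angles; "joint_velocities": joint speeds; "effort": joint torques, N m; "tool_pos": TCP position; "tool_rot": TCP orientation; "force": force on the tool from outside, world axes, zero at the start; "wrist_torque": the same for the moment, N m; "grip_width": finger opening in m; "grasp_force": force on a finger pad.
Only numpy, scipy, OpenCV 4.12 (cv2) and the standard library are available. Lean on these libraries where they do the work, as an engineer would, in place of code of your own. Each camera call takes 0.05 s, during which the arm holds its last target. There are 200 camera calls.

## Working session

There is one attempt and no reset: what is moved stays moved. The work goes in short steps, Python scripts to look and compute and a shell command to move; the robot and the scene stay as the last step left them, time stands still between calls to the robot, and variables do not carry over. Pictures are saved under pics/ and viewed, at most 10 in all, crops included, and the job is handed in when it is done.

```bash
ls; mkdir -p pics
cat > h.py <<'E'
import numpy as np, cv2
from scipy.spatial.transform import Rotation as Ro
from cell import get_obs, optics, env, nets
def pose(o=None):
    o=o or get_obs(); return Ro.from_euler('xyz',o['tool_rot'],degrees=True), np.array(o['tool_pos'])
def cloud(name):
    o=get_obs(); im,d=optics.read_camera(name); c=optics.camera_info(name)
    h,w=d.shape; f=h/2/np.tan(np.radians(c['fovy']/2))
    K=np.array([[f,0,c['cx']],[0,f,c['cy']],[0,0,1]]); u,v=np.meshgrid(np.arange(w),np.arange(h))
    p=cv2.undistortPoints(np.stack([u,v],-1).reshape(-1,1,2).astype(float),K,np.array([c['k1'],0,0,0.])).reshape(h,w,2)
    X=np.dstack([p,np.ones((h,w))])*d[...,None]
    if 'R' in c: X=(X-np.array(c['t']))@np.array(c['R'])
    else:
        T=np.array(c['tool_from_camera']); R,t=pose(o); X=X@T[:3,:3].T+T[:3,3]; X=X@R.as_matrix().T+t
    X[d==0]=np.nan
    return im,X
def save(n,im,s=1): cv2.imwrite('pics/'+n,cv2.resize(im[...,::-1],None,fx=s,fy=s,interpolation=cv2.INTER_CUBIC))
E
python3 - <<'E'
from h import *
print(get_obs())
for c in ('scene','side'):
    im,X=cloud(c); save(c+'1.png',im,1.5); np.save(c+'.npy',X)
    for q in ('box_a','key_a_top','rack','rack_edge','crate','jar','tin','chisel'):
        print(c,q,[(np.round(r['point'],3).tolist(),round(r['confidence'],2)) for r in nets.place_of(q,c)])
E
```

```text
pics
{'time_s': 0.0, 'qpos': array([-68.29083875,  18.43833333,  -4.01639336,  83.17435254,
         1.29616433,  78.54081388,  -3.2607089 ]), 'joint_velocities': array([ 0.05762588,  0.10811771,  0.10228781, -0.03017841, -0.13748199,
       -0.02366097, -0.01135771]), 'effort': array([-2.73514515e-04, -4.91292286e+01, -4.03990103e-01, -3.12516904e+01,
       -6.39516930e-02,  4.39185882e-02,  2.17985485e-04]), 'tool_pos': array([0.23174302, 0.60669669, 0.22147469]), 'tool_rot': array([-1.79891812e+02,  6.61392403e-03,  1.59100924e+02]), 'force': array([ 0.95555668, -0.65127218, -0.56293852]), 'wrist_torque': array([0.0026718 , 0.00175402, 0.03549251]), 'grasp_force': 0.0, 'grip_width': 0.08714429767096296}
scene box_a [([0.638, -0.334, 0.0], 0.84), ([0.703, -0.24, -0.002], 0.61), ([0.404, 0.101, 0.0], 0.28)]
scene key_a_top []
scene rack []
scene rack_edge [([0.623, 0.008, 0.174], 0.97)]
scene crate [([0.401, -0.315, -0.0], 0.84)]
scene jar []
scene tin [([0.406, 0.102, 0.002], 0.55), ([0.4, -0.317, -0.002], 0.23)]
scene chisel [([0.423, -0.1, -0.003], 0.73)]
side box_a [([0.704, -0.237, 0.003], 0.98), ([0.636, -0.093, 0.0], 0.92), ([0.598, 0.115, 0.002], 0.89), ([0.637, -0.336, 0.0], 0.81), ([0.619, 0.005, -0.002], 0.57)]
side key_a_top [([0.611, 0.002, 0.063], 0.5)]
side rack []
side rack_edge [([0.619, 0.008, 0.173], 0.72), ([0.418, -0.099, -0.004], 0.57)]
side crate [([0.397, -0.317, 0.001], 0.85), ([0.608, 0.002, 0.066], 0.42)]
side jar [([0.436, 0.325, -0.002], 0.56)]
side tin [([0.407, 0.102, -0.0], 0.7), ([0.584, 0.115, 0.066], 0.61)]
side chisel [([0.417, -0.099, -0.003], 0.59)]
```

View pics/scene1.png

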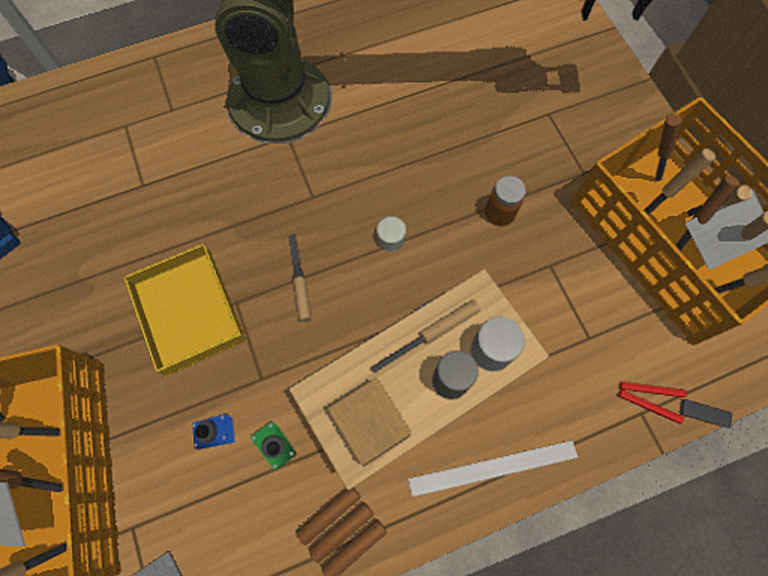

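View pics/side1.png

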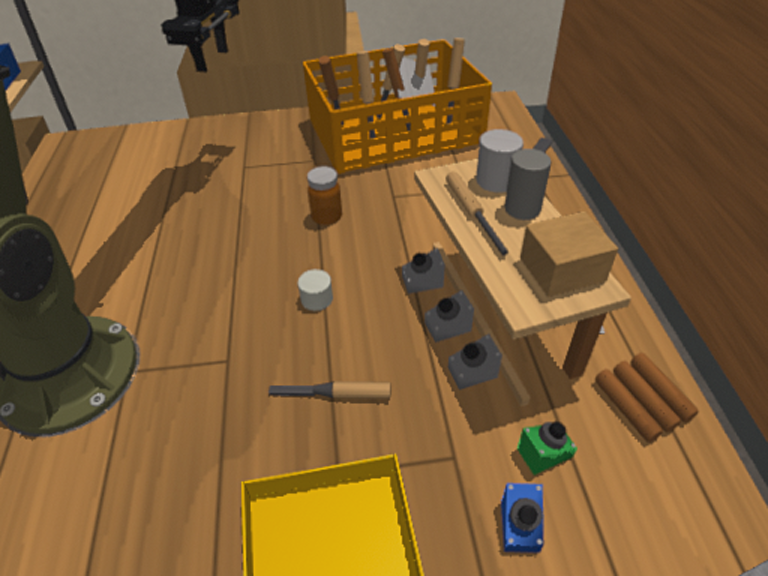

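The side picture shows the three grey boxes under the shelf: left (423,268), middle (447,316) and right (475,361). The green one (547,445) and the blue one (524,515) stand outside the row and are decoys. The scene picture shows the crate at (185,308), the tin at (391,233), the jar at (506,200) and the chisel at (300,280). Next I'll measure the row heading, button tops and crate heading from depth.

```bash
cat >> h.py <<'E'
def rackR(yaw,tilt):  # tool y along rack y, z down leaning forward by tilt
    y=np.radians(yaw);t=np.radians(tilt); xr=np.array([np.cos(y),np.sin(y),0]);yr=np.array([-np.sin(y),np.cos(y),0]);zr=np.array([0,0,1.])
    z=np.sin(t)*xr-np.cos(t)*zr; return Ro.from_matrix(np.column_stack([np.cross(yr,z),yr,z]))
def go(p,Rt):
    R,t=pose(); print('w',np.round((R.inv()*Rt).as_rotvec(degrees=True),1),'t',np.round(R.inv().apply(np.array(p)-t)*1000,1))
E
python3 - <<'E'
from h import *
S=np.load('scene.npy').reshape(-1,3); D=np.load('side.npy'); P=D.reshape(-1,3)
# shelf top
for n,Q in (('scene',S),('side',P)):
    m=(abs(Q[:,2]-.188)<.006)&(Q[:,0]>.5)&(Q[:,0]<1)&(abs(Q[:,1])<.3)
    r=cv2.minAreaRect(Q[m,:2].astype(np.float32)*1000); print(n,m.sum(),r,np.nanmedian(Q[m,2]))
# crate walls
m=(Q:=S)[:,2]; m=(abs(m-.045)<.006)&(S[:,0]>.25)&(S[:,0]<.55)&(S[:,1]<-.18)&(S[:,1]>-.48)
print('crate',m.sum(),cv2.minAreaRect(S[m,:2].astype(np.float32)*1000))
# boxes/buttons
for b in ((.598,.115),(.619,.005),(.636,-.093)):
    m=(np.hypot(P[:,0]-b[0],P[:,1]-b[1])<.05)&(P[:,2]>.058)&(P[:,2]<.08); q=P[m]
    print('btn',m.sum(),np.round(np.median(q,0),4),np.round(q.mean(0),4),'top',np.round(q[q[:,2]>q[:,2].max()-.006].mean(0),4),q[:,2].max())
E
```

```text
scene 7632 ((703.5889892578125, 22.295120239257812), (170.205322265625, 358.49737548828125), 10.25662899017334) 0.18889146669857504
side 5190 ((703.5567626953125, 23.074264526367188), (170.5302276611328, 362.49591064453125), 10.518418312072754) 0.18744415287589372
crate 527 ((403.48944091796875, -318.3228759765625), (201.6502227783203, 162.64810180664062), 3.2865352630615234)
btn 67 [0.5879 0.1106 0.0617] [0.5894 0.1115 0.0619] top [0.5876 0.1119 0.0639] 0.06730150273502884
btn 71 [0.6102 0.0007 0.0619] [0.6115 0.0013 0.0622] top [0.6108 0.0011 0.0644] 0.06787363684905245
btn 81 [ 0.6288 -0.0946  0.0617] [ 0.63   -0.094   0.0619] top [ 0.6298 -0.094   0.0641] 0.06747439744960193
```

Run:
```python
from h import *
go((.49,.10,.25),rackR(10.4,25))
```

```text
w [ -6.8 -24.4 -30.8] t [-422.1 -381.8  -27.4]
```

```bash
python3 -m creep '[{"tx":-28,"ty":-25,"tz":-2,"gripper":-1},{"tx":-56,"ty":-50,"tz":-4,"gripper":-1},{"tx":-84,"ty":-75,"tz":-6,"gripper":-1},{"tx":-112,"ty":-101,"tz":-8,"gripper":-1},{"tx":-141,"ty":-127,"tz":-9,"gripper":-1}]'
python3 -m creep '[{"tx":-28,"ty":-25,"tz":-2,"gripper":-1},{"tx":-56,"ty":-50,"tz":-4,"gripper":-1},{"tx":-84,"ty":-75,"tz":-6,"gripper":-1},{"tx":-112,"ty":-101,"tz":-8,"gripper":-1},{"tx":-141,"ty":-127,"tz":-9,"gripper":-1}]'
python3 -m creep '[{"tx":-28,"ty":-25,"tz":-2,"gripper":-1},{"tx":-56,"ty":-50,"tz":-4,"gripper":-1},{"tx":-84,"ty":-75,"tz":-6,"gripper":-1},{"tx":-112,"ty":-101,"tz":-8,"gripper":-1},{"tx":-140,"ty":-127,"tz":-9,"gripper":-1}]'
python3 - <<'E'
from h import *
go((.49,.10,.25),rackR(10.4,25))
E
```

```text
w [ -6.8 -24.4 -30.8] t [-422.1 -381.8  -27.4]validation failed for argument at $[0]...
validation failed for argument at $[0]...
validation failed for argument at $[0]...
```

```bash
python3 -m creep '[{"wx":0,"wy":0,"wz":0,"tx":-28,"ty":-25,"tz":-2,"gripper":-1},{"wx":0,"wy":0,"wz":0,"tx":-56,"ty":-50,"tz":-4,"gripper":-1}]'; python3 -m creep --help | head -30
```

```text
time_s: 1.07
tool_pos: [0.2645, 0.5412, 0.2256]
tool_rot: [-179.9, -0.1, 159.4]
force: [1.4, -1.3, 0.6]
grip_width: 0.0802
grasp_force: 0.0invalid input: not JSON, or not a number
```

```bash
python3 -m creep '[{"wx":0,"wy":0,"wz":0,"tx":-28,"ty":-25,"tz":-2,"gripper":-1},{"wx":0,"wy":0,"wz":0,"tx":-56,"ty":-51,"tz":-4,"gripper":-1},{"wx":0,"wy":0,"wz":0,"tx":-84,"ty":-76,"tz":-6,"gripper":-1},{"wx":0,"wy":0,"wz":0,"tx":-112,"ty":-101,"tz":-8,"gripper":-1},{"wx":0,"wy":0,"wz":0,"tx":-140,"ty":-127,"tz":-9,"gripper":-1}]' | head -2
python3 -m creep '[{"wx":0,"wy":0,"wz":0,"tx":-28,"ty":-25,"tz":-2,"gripper":-1},{"wx":0,"wy":0,"wz":0,"tx":-56,"ty":-51,"tz":-4,"gripper":-1},{"wx":0,"wy":0,"wz":0,"tx":-84,"ty":-76,"tz":-6,"gripper":-1},{"wx":0,"wy":0,"wz":0,"tx":-112,"ty":-101,"tz":-8,"gripper":-1},{"wx":0,"wy":0,"wz":0,"tx":-140,"ty":-127,"tz":-9,"gripper":-1}]' | head -2
python3 - <<'E'
from h import *
go((.49,.10,.25),rackR(10.4,25))
E
```

```text
time_s: 1.48
tool_pos: [0.3526, 0.3704, 0.2361]
time_s: 1.9
tool_pos: [0.4381, 0.2018, 0.2452]
w [ -6.8 -24.3 -30.8] t [-84.8 -76.6  -4.8]
```

```bash
python3 -m creep '[{"wx":0,"wy":0,"wz":-7,"tx":-28,"ty":-25,"tz":-2,"gripper":-1},{"wx":-1,"wy":-4,"wz":-12,"tx":-56,"ty":-51,"tz":-3,"gripper":-1},{"wx":-3,"wy":-10,"wz":-16,"tx":-84,"ty":-76,"tz":-5,"gripper":-1},{"wx":-5,"wy":-15,"wz":-21,"tx":-85,"ty":-77,"tz":-5,"gripper":-1},{"wx":-6,"wy":-19,"wz":-26,"tx":-85,"ty":-77,"tz":-5,"gripper":-1}]' | head -3
python3 - <<'E'
from h import *
go((.49,.10,.25),rackR(10.4,25))
E
```

```text
time_s: 2.32
tool_pos: [0.4899, 0.1, 0.2495]
tool_rot: [178.4, 19.8, -174.8]
w [-0.4 -5.1 -4.9] t [-0.3  0.  -0.5]
```

Now finish the turn and look with the wrist camera.

```bash
python3 -m creep '[{"wx":-0.4,"wy":-5.1,"wz":-4.9,"tx":0,"ty":0,"tz":0,"gripper":-1},{"wx":-0.4,"wy":-5.1,"wz":-4.9,"tx":0,"ty":0,"tz":0,"gripper":-1},{"wx":-0.4,"wy":-5.1,"wz":-4.9,"tx":0,"ty":0,"tz":0,"gripper":-1}]'
python3 - <<'E'
from h import *
im,X=cloud('wrist'); save('w1.png',im,1.2); np.save('w1.npy',X)
for q in ('key_a_top','box_a'): print(q,[(np.round(r['point'],3).tolist(),round(r['confidence'],2)) for r in nets.place_of(q,'wrist')])
P=X.reshape(-1,3)
for b in ((.588,.1115),(.6105,.001),(.629,-.094)):
    m=(np.hypot(P[:,0]-b[0],P[:,1]-b[1])<.03)&(P[:,2]>.055)&(P[:,2]<.075); q=P[m]
    if m.sum()>5: print(m.sum(),np.round(np.median(q,0),4),np.round((q.min(0)+q.max(0))/2,4))
E
```

```text
time_s: 2.57
tool_pos: [0.5013, 0.1045, 0.2472]
tool_rot: [180.0, 24.2, -169.7]
force: [-0.1, 0.1, 1.2]
grip_width: 0.0004
grasp_force: 0.0
key_a_top [([0.609, 0.001, 0.058], 0.79)]
box_a [([0.615, 0.004, -0.005], 0.94), ([0.704, -0.238, -0.001], 0.81), ([0.633, -0.09, -0.008], 0.8), ([0.597, 0.116, 0.003], 0.57)]
368 [0.5879 0.113  0.0607] [0.5911 0.1146 0.0612]
382 [0.6107 0.0041 0.0602] [0.6141 0.0038 0.0612]
382 [ 0.6289 -0.0903  0.0602] [ 0.6323 -0.0906  0.0609]
```

View pics/w1.png

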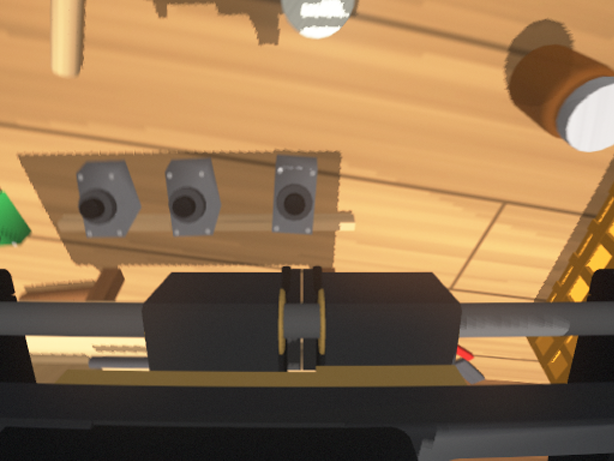

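The wrist view shows the three grey boxes in the shelf's shadow: left (294,200), middle (187,205) and right (97,205), with the batten behind them. The button positions agree with the side camera to within 4 mm. Next I approach the left button.

```bash
cat >> h.py <<'E'
def rel(b,off): # point off mm out along button normal
    R=rackR(10.4,25); return np.array(b)-off/1000*R.apply([0,0,1]),R
BT=dict(L=(.589,.112,.063),M=(.611,.003,.063),R=(.630,-.092,.063))
E
python3 - <<'E'
from h import *
go(*rel(BT['L'],20))
E
```

```text
w [-0.2 -0.9 -0.5] t [ -5.3  -4.2 183.7]
```

```bash
python3 -m creep '[{"wx":-0.2,"wy":-0.9,"wz":-0.5,"tx":-5,"ty":-4,"tz":40,"gripper":-1},{"wx":-0.2,"wy":-0.9,"wz":-0.5,"tx":-5,"ty":-4,"tz":80,"gripper":-1},{"wx":-0.2,"wy":-0.9,"wz":-0.5,"tx":-5,"ty":-4,"tz":120,"gripper":-1},{"wx":-0.2,"wy":-0.9,"wz":-0.5,"tx":-5,"ty":-4,"tz":155,"gripper":-1},{"wx":-0.2,"wy":-0.9,"wz":-0.5,"tx":-5,"ty":-4,"tz":184,"gripper":-1}]'
python3 -m creep '[{"wx":0,"wy":0,"wz":0,"tx":0,"ty":0,"tz":0,"gripper":-1},{"wx":0,"wy":0,"wz":0,"tx":0,"ty":0,"tz":0,"gripper":-1}]'
python3 - <<'E'
from h import *
print(get_obs()['force']); go(*rel(BT['L'],0))
E
```

```text
time_s: 3.13
tool_pos: [0.5804, 0.1157, 0.0788]
tool_rot: [180.0, 24.9, -169.2]
force: [-0.4, 0.6, -0.1]
grip_width: 0.0004
grasp_force: 0.0
time_s: 3.3
tool_pos: [0.5795, 0.1155, 0.0795]
tool_rot: [180.0, 24.8, -169.2]
force: [0.4, -0.5, 0.3]
grip_width: 0.0007
grasp_force: 0.0
[ 0.39674211 -0.49162645  0.30186059]
w [ 0.2 -0.2  0.4] t [-1.  -5.3 18.6]
```

```bash
python3 -m creep '[{"wx":0,"wy":0,"wz":0.4,"tx":-1,"ty":-5,"tz":6,"gripper":-1},{"wx":0,"wy":0,"wz":0.4,"tx":-1,"ty":-5,"tz":12,"gripper":-1},{"wx":0,"wy":0,"wz":0.4,"tx":-1,"ty":-5,"tz":15,"gripper":-1},{"wx":0,"wy":0,"wz":0.4,"tx":-1,"ty":-5,"tz":15,"gripper":-1}]'
for i in 1; do python3 -m creep '[{"wx":0,"wy":0,"wz":0,"tx":0,"ty":0,"tz":3,"gripper":-1},{"wx":0,"wy":0,"wz":0,"tx":0,"ty":0,"tz":3,"gripper":-1},{"wx":0,"wy":0,"wz":0,"tx":0,"ty":0,"tz":3,"gripper":-1}]'|sed -n 2,4p; done
python3 -m creep '[{"wx":0,"wy":0,"wz":0,"tx":0,"ty":0,"tz":3,"gripper":-1},{"wx":0,"wy":0,"wz":0,"tx":0,"ty":0,"tz":3,"gripper":-1},{"wx":0,"wy":0,"wz":0,"tx":0,"ty":0,"tz":3,"gripper":-1}]'|sed -n 2,4p
python3 -c "
from h import *
R,t=pose(); print(R.inv().apply(get_obs()['force'])); go(*rel(BT['L'],0))"
```

```text
time_s: 3.63
tool_pos: [0.589, 0.1106, 0.0687]
tool_rot: [179.8, 25.1, -169.8]
force: [0.8, 0.2, -0.2]
grip_width: 0.0007
grasp_force: 0.0
tool_pos: [0.5906, 0.1109, 0.0662]
tool_rot: [179.8, 25.1, -169.8]
force: [-0.5, -0.4, 3.3]
tool_pos: [0.5919, 0.111, 0.0633]
tool_rot: [179.8, 25.1, -169.8]
force: [-2.0, -1.0, 6.2]
[-0.74060905 -0.56293978 -6.50727555]
w [ 0.1  0.1 -0.2] t [ 2.6  1.5 -0.8]
```

```bash
python3 -m creep '[{"wx":0,"wy":0,"wz":0,"tx":0,"ty":0,"tz":3,"gripper":-1},{"wx":0,"wy":0,"wz":0,"tx":0,"ty":0,"tz":3,"gripper":-1},{"wx":0,"wy":0,"wz":0,"tx":0,"ty":0,"tz":3,"gripper":-1}]'|sed -n 2,4p
python3 -m creep '[{"wx":0,"wy":0,"wz":0,"tx":0,"ty":0,"tz":2,"gripper":-1},{"wx":0,"wy":0,"wz":0,"tx":0,"ty":0,"tz":2,"gripper":-1},{"wx":0,"wy":0,"wz":0,"tx":0,"ty":0,"tz":2,"gripper":-1}]'|sed -n 2,4p
python3 -c "
from h import *
R,t=pose(); print(R.inv().apply(get_obs()['force'])); go(*rel(BT['L'],0))"
```

```text
tool_pos: [0.5931, 0.1112, 0.0608]
tool_rot: [179.8, 25.1, -169.8]
force: [-4.2, -1.2, 9.4]
tool_pos: [0.5939, 0.1113, 0.0591]
tool_rot: [179.8, 25.1, -169.8]
force: [-5.8, -1.4, 10.2]
[  1.0458482   -0.33850178 -11.74422147]
w [ 0.1  0.1 -0.2] t [ 2.6  1.6 -5.5]
```

```bash
python3 -m creep '[{"wx":0,"wy":0,"wz":0,"tx":0,"ty":0,"tz":2,"gripper":-1},{"wx":0,"wy":0,"wz":0,"tx":0,"ty":0,"tz":2,"gripper":-1},{"wx":0,"wy":0,"wz":0,"tx":0,"ty":0,"tz":2,"gripper":-1}]'|sed -n 2,4p
python3 -c "
from h import *
R,t=pose(); print(R.inv().apply(get_obs()['force'])); go(*rel(BT['L'],0))"
```

```text
tool_pos: [0.5948, 0.1113, 0.0589]
tool_rot: [179.8, 25.2, -169.8]
force: [-14.8, -3.9, 24.7]
[  3.34126093  -1.06511584 -28.84879299]
w [ 0.1  0.2 -0.2] t [ 3.3  1.7 -6.1]
```

The left button reached its end stop at about 12 N, so its spring is sound. I'll back off and go to the middle one.

```bash
python3 -m creep '[{"wx":0,"wy":0,"wz":0,"tx":0,"ty":0,"tz":-10,"gripper":-1},{"wx":0,"wy":0,"wz":0,"tx":0,"ty":0,"tz":-25,"gripper":-1},{"wx":0,"wy":0,"wz":0,"tx":0,"ty":0,"tz":-45,"gripper":-1},{"wx":0,"wy":0,"wz":0,"tx":0,"ty":0,"tz":-45,"gripper":-1},{"wx":0,"wy":0,"wz":0,"tx":0,"ty":0,"tz":-45,"gripper":-1}]'|sed -n 2,4p
python3 - <<'E'
from h import *
go(*rel(BT['M'],20))
im,X=cloud('wrist'); P=X.reshape(-1,3)
for b in ((.588,.1115),(.6105,.001),(.629,-.094)):
    m=(np.hypot(P[:,0]-b[0],P[:,1]-b[1])<.03)&(P[:,2]>.055)&(P[:,2]<.075); q=P[m]
    if m.sum()>5: print(m.sum(),np.round(np.median(q,0),4),np.round((q.min(0)+q.max(0))/2,4))
E
```

```text
tool_pos: [0.5757, 0.1081, 0.0977]
tool_rot: [179.8, 25.1, -169.8]
force: [-1.2, 0.0, 0.2]
w [ 0.1  0.1 -0.2] t [   0.2 -109.8   17.8]
939 [0.5854 0.1119 0.0612] [0.5897 0.1139 0.061 ]
1033 [0.609  0.0047 0.0605] [0.6137 0.0052 0.0608]
```

```bash
python3 -m creep '[{"wx":0,"wy":0,"wz":0,"tx":1,"ty":-37,"tz":0,"gripper":-1},{"wx":0,"wy":0,"wz":0,"tx":1,"ty":-74,"tz":0,"gripper":-1},{"wx":0,"wy":0,"wz":0,"tx":1,"ty":-108,"tz":10,"gripper":-1},{"wx":0,"wy":0,"wz":0,"tx":1,"ty":-108,"tz":25,"gripper":-1},{"wx":0,"wy":0,"wz":0,"tx":1,"ty":-108,"tz":31,"gripper":-1}]'|sed -n 2,4p
python3 -m creep '[{"wx":0,"wy":0,"wz":0,"tx":0,"ty":0,"tz":0,"gripper":-1},{"wx":0,"wy":0,"wz":0,"tx":0,"ty":0,"tz":0,"gripper":-1}]' |sed -n 2,4p
python3 - <<'E'
from h import *
R,t=pose(); print(R.inv().apply(get_obs()['force'])); go(*rel(BT['M'],0))
E
```

```text
tool_pos: [0.6059, 0.0013, 0.065]
tool_rot: [179.7, 24.8, -170.1]
force: [-1.0, 0.3, -0.4]
tool_pos: [0.6057, 0.0058, 0.0665]
tool_rot: [179.7, 24.9, -169.7]
force: [0.2, -0.1, 0.8]
[-0.55926522 -0.15194395 -0.67426974]
w [ 0.3 -0.1 -0.1] t [-2.8 -3.7  5.2]
```

```bash
python3 -m creep '[{"wx":0,"wy":0,"wz":0,"tx":-2,"ty":-2,"tz":3,"gripper":-1},{"wx":0,"wy":0,"wz":0,"tx":-2,"ty":-2,"tz":5,"gripper":-1},{"wx":0,"wy":0,"wz":0,"tx":-2,"ty":-2,"tz":5,"gripper":-1},{"wx":0,"wy":0,"wz":0,"tx":-2,"ty":-2,"tz":5,"gripper":-1}]'|sed -n 2,4p
python3 -m creep '[{"wx":0,"wy":0,"wz":0,"tx":0,"ty":0,"tz":3,"gripper":-1},{"wx":0,"wy":0,"wz":0,"tx":0,"ty":0,"tz":3,"gripper":-1},{"wx":0,"wy":0,"wz":0,"tx":0,"ty":0,"tz":3,"gripper":-1}]'|sed -n 2,4p
python3 - <<'E'
from h import *
R,t=pose(); print(R.inv().apply(get_obs()['force'])); go(*rel(BT['M'],0))
E
```

```text
tool_pos: [0.6115, 0.0039, 0.0653]
tool_rot: [179.8, 25.1, -169.7]
force: [-1.2, 1.2, 3.1]
tool_pos: [0.6128, 0.0042, 0.0626]
tool_rot: [179.8, 25.1, -169.7]
force: [-2.7, 2.1, 6.6]
[-0.68377942  2.58299377 -6.91586061]
w [ 0.2  0.1 -0.1] t [ 1.6 -0.8 -1.2]
```

```bash
python3 -m creep '[{"wx":0,"wy":0,"wz":0,"tx":0,"ty":0,"tz":3,"gripper":-1},{"wx":0,"wy":0,"wz":0,"tx":0,"ty":0,"tz":3,"gripper":-1},{"wx":0,"wy":0,"wz":0,"tx":0,"ty":0,"tz":3,"gripper":-1}]'|sed -n 2,4p
python3 -m creep '[{"wx":0,"wy":0,"wz":0,"tx":0,"ty":0,"tz":2,"gripper":-1},{"wx":0,"wy":0,"wz":0,"tx":0,"ty":0,"tz":2,"gripper":-1},{"wx":0,"wy":0,"wz":0,"tx":0,"ty":0,"tz":2,"gripper":-1}]'|sed -n 2,4p
python3 - <<'E'
from h import *
R,t=pose(); print(R.inv().apply(get_obs()['force'])); go(*rel(BT['M'],0))
E
```

```text
tool_pos: [0.614, 0.0044, 0.06]
tool_rot: [179.7, 25.1, -169.7]
force: [-5.2, 1.5, 7.9]
tool_pos: [0.6148, 0.0046, 0.0584]
tool_rot: [179.7, 25.1, -169.7]
force: [-6.2, 2.4, 10.4]
[  0.68518607   3.53151935 -11.7644604 ]
w [ 0.2  0.1 -0.1] t [ 1.7 -0.9 -5.9]
```

```bash
python3 -m creep '[{"wx":0,"wy":0,"wz":0,"tx":0,"ty":0,"tz":2,"gripper":-1},{"wx":0,"wy":0,"wz":0,"tx":0,"ty":0,"tz":2,"gripper":-1},{"wx":0,"wy":0,"wz":0,"tx":0,"ty":0,"tz":2,"gripper":-1}]'|sed -n 2,4p
python3 -c "
from h import *
R,t=pose(); print(R.inv().apply(get_obs()['force'])); go(*rel(BT['M'],0))"
python3 -m creep '[{"wx":0,"wy":0,"wz":0,"tx":0,"ty":0,"tz":-10,"gripper":-1},{"wx":0,"wy":0,"wz":0,"tx":0,"ty":0,"tz":-25,"gripper":-1},{"wx":0,"wy":0,"wz":0,"tx":0,"ty":0,"tz":-45,"gripper":-1},{"wx":0,"wy":0,"wz":0,"tx":0,"ty":0,"tz":-45,"gripper":-1},{"wx":0,"wy":0,"wz":0,"tx":0,"ty":0,"tz":-45,"gripper":-1}]'|sed -n 2,4p
python3 - <<'E'
from h import *
go(*rel(BT['R'],20))
im,X=cloud('wrist'); P=X.reshape(-1,3)
for b in ((.588,.1115),(.6105,.001),(.629,-.094)):
    m=(np.hypot(P[:,0]-b[0],P[:,1]-b[1])<.03)&(P[:,2]>.055)&(P[:,2]<.075); q=P[m]
    if m.sum()>5: print(m.sum(),np.round(np.median(q,0),4),np.round((q.min(0)+q.max(0))/2,4))
E
```

```text
tool_pos: [0.6155, 0.0047, 0.0582]
tool_rot: [179.7, 25.1, -169.7]
force: [-17.7, 1.4, 24.2]
[  5.21599631   4.69090519 -29.17082793]
w [ 0.2  0.1 -0.1] t [ 2.3 -0.8 -6.4]
tool_pos: [0.5969, -0.0003, 0.097]
tool_rot: [179.8, 25.2, -169.8]
force: [-0.4, -0.0, 0.3]
w [ 0.1  0.2 -0.2] t [ -0.3 -96.2  17.4]
1077 [0.587  0.109  0.0605] [0.5909 0.1118 0.061 ]
868 [0.6076 0.0013 0.0615] [0.6125 0.0037 0.061 ]
1026 [ 0.6277 -0.0906  0.0606] [ 0.6323 -0.0917  0.0609]
```

The middle button is also sound, reaching its stop at about 12 N. Next, the right one.

```bash
python3 -m creep '[{"wx":0,"wy":0,"wz":0,"tx":0,"ty":-37,"tz":0,"gripper":-1},{"wx":0,"wy":0,"wz":0,"tx":0,"ty":-74,"tz":0,"gripper":-1},{"wx":0,"wy":0,"wz":0,"tx":0,"ty":-96,"tz":10,"gripper":-1},{"wx":0,"wy":0,"wz":0,"tx":0,"ty":-96,"tz":25,"gripper":-1},{"wx":0,"wy":0,"wz":0,"tx":0,"ty":-96,"tz":30,"gripper":-1}]'|sed -n 2,4p
python3 -m creep '[{"wx":0,"wy":0,"wz":0,"tx":0,"ty":0,"tz":0,"gripper":-1},{"wx":0,"wy":0,"wz":0,"tx":0,"ty":0,"tz":0,"gripper":-1}]' |sed -n 2,4p
python3 -m creep '[{"wx":0,"wy":0,"wz":0,"tx":0,"ty":0,"tz":3,"gripper":-1},{"wx":0,"wy":0,"wz":0,"tx":0,"ty":0,"tz":3,"gripper":-1},{"wx":0,"wy":0,"wz":0,"tx":0,"ty":0,"tz":3,"gripper":-1}]'|sed -n 2,4p
python3 - <<'E'
from h import *
R,t=pose(); print(R.inv().apply(get_obs()['force'])); go(*rel(BT['R'],0))
E
```

```text
tool_pos: [0.625, -0.0937, 0.0651]
tool_rot: [179.7, 24.8, -170.0]
force: [-0.6, 1.6, -0.5]
tool_pos: [0.6252, -0.0905, 0.0671]
tool_rot: [179.7, 24.9, -169.7]
force: [0.8, 0.1, 0.9]
tool_pos: [0.6275, -0.091, 0.0663]
tool_rot: [179.8, 25.1, -169.7]
force: [0.2, 0.0, 0.3]
[-0.30538865 -0.02780363 -0.22673137]
w [ 0.2  0.1 -0.1] t [-0.7 -1.5  3.9]
```

```bash
python3 -m creep '[{"wx":0,"wy":0,"wz":0,"tx":0,"ty":0,"tz":4,"gripper":-1},{"wx":0,"wy":0,"wz":0,"tx":0,"ty":0,"tz":4,"gripper":-1},{"wx":0,"wy":0,"wz":0,"tx":0,"ty":0,"tz":4,"gripper":-1}]'|sed -n 2,4p
python3 -m creep '[{"wx":0,"wy":0,"wz":0,"tx":0,"ty":0,"tz":3,"gripper":-1},{"wx":0,"wy":0,"wz":0,"tx":0,"ty":0,"tz":3,"gripper":-1},{"wx":0,"wy":0,"wz":0,"tx":0,"ty":0,"tz":3,"gripper":-1}]'|sed -n 2,4p
python3 - <<'E'
from h import *
R,t=pose(); print(R.inv().apply(get_obs()['force'])); go(*rel(BT['R'],0))
E
```

```text
tool_pos: [0.6294, -0.0911, 0.0627]
tool_rot: [179.8, 25.1, -169.7]
force: [-0.4, 0.7, 2.1]
tool_pos: [0.6307, -0.0909, 0.0599]
tool_rot: [179.8, 25.1, -169.8]
force: [-0.6, 2.1, 2.7]
[-0.91188253  2.20797904 -2.49419924]
w [ 0.2  0.1 -0.1] t [-0.5 -1.  -3.2]
```

```bash
python3 -m creep '[{"wx":0,"wy":0,"wz":0,"tx":0,"ty":0,"tz":3,"gripper":-1},{"wx":0,"wy":0,"wz":0,"tx":0,"ty":0,"tz":3,"gripper":-1},{"wx":0,"wy":0,"wz":0,"tx":0,"ty":0,"tz":3,"gripper":-1}]'|sed -n 2,4p
python3 -m creep '[{"wx":0,"wy":0,"wz":0,"tx":0,"ty":0,"tz":1.5,"gripper":-1},{"wx":0,"wy":0,"wz":0,"tx":0,"ty":0,"tz":1.5,"gripper":-1},{"wx":0,"wy":0,"wz":0,"tx":0,"ty":0,"tz":1.5,"gripper":-1}]'|sed -n 2,4p
python3 - <<'E'
from h import *
R,t=pose(); print(R.inv().apply(get_obs()['force'])); go(*rel(BT['R'],0))
E
```

```text
tool_pos: [0.6319, -0.0907, 0.0573]
tool_rot: [179.8, 25.1, -169.8]
force: [-1.5, 1.2, 6.0]
tool_pos: [0.6322, -0.0907, 0.0571]
tool_rot: [179.7, 25.1, -169.8]
force: [-10.8, 2.1, 17.3]
[  1.92315132   4.08314301 -20.0018742 ]
w [ 0.2  0.1 -0.1] t [-0.3 -0.9 -6.3]
```

The right button bottomed out at about 4 N, so it is the tired one. I'll back off, open the gripper and measure its button and heading before grasping.

```bash
python3 -m creep '[{"wx":0,"wy":0,"wz":0,"tx":0,"ty":0,"tz":-10,"gripper":-1},{"wx":0,"wy":0,"wz":0,"tx":0,"ty":0,"tz":-40,"gripper":-1},{"wx":0,"wy":0,"wz":0,"tx":0,"ty":0,"tz":-80,"gripper":1},{"wx":0,"wy":0,"wz":0,"tx":0,"ty":0,"tz":-80,"gripper":1},{"wx":0,"wy":0,"wz":0,"tx":0,"ty":0,"tz":-80,"gripper":1}]'|sed -n 2,5p
python3 -m creep '[{"wx":0,"wy":0,"wz":0,"tx":0,"ty":0,"tz":0,"gripper":1},{"wx":0,"wy":0,"wz":0,"tx":0,"ty":0,"tz":0,"gripper":1},{"wx":0,"wy":0,"wz":0,"tx":0,"ty":0,"tz":0,"gripper":1},{"wx":0,"wy":0,"wz":0,"tx":0,"ty":0,"tz":0,"gripper":1}]'|sed -n 2,5p
python3 - <<'E'
from h import *
im,X=cloud('wrist'); P=X.reshape(-1,3); np.save('w2.npy',X); save('w2.png',im,1.2)
yr=np.radians(10.4); A=np.array([[np.cos(yr),np.sin(yr)],[-np.sin(yr),np.cos(yr)]])
for b in ((.588,.1115),(.6105,.002),(.629,-.092)):
    m=(np.hypot(P[:,0]-b[0],P[:,1]-b[1])<.03)&(P[:,2]>.055)&(P[:,2]<.075); q=P[m]
    if m.sum()>5: print(m.sum(),np.round(np.median(q,0),4),np.round((q.min(0)+q.max(0))/2,4))
    m=(np.hypot(P[:,0]-b[0],P[:,1]-b[1])<.06)&(P[:,2]>.02)&(P[:,2]<.08); q=P[m]
    if m.sum()>50: print('  rect',cv2.minAreaRect(q[:,:2].astype(np.float32)*1000))
go(*rel((.630,-.0915,.063),-55))
E
```

```text
tool_pos: [0.5995, -0.0984, 0.1303]
tool_rot: [179.9, 25.3, -169.8]
force: [-1.1, -0.0, -1.0]
grip_width: 0.0131
tool_pos: [0.5982, -0.0968, 0.1262]
tool_rot: [179.7, 24.9, -169.8]
force: [0.5, -0.5, 0.5]
grip_width: 0.0393
645 [0.5908 0.106  0.0589] [0.5919 0.1097 0.0609]
  rect ((594.4078979492188, 112.60486602783203), (65.61734008789062, 46.674495697021484), 5.019435882568359)
815 [ 0.6103 -0.0007  0.0607] [0.6142 0.0033 0.0611]
  rect ((617.4398803710938, 2.8090667724609375), (66.1402816772461, 44.75004577636719), 12.781599998474121)
791 [ 0.6283 -0.0931  0.0606] [ 0.6324 -0.091   0.061 ]
  rect ((636.3956909179688, -91.95259857177734), (66.07769775390625, 43.344581604003906), 11.481874465942383)
w [ 0.2 -0.1 -0.2] t [ -2.5  -0.9 126.1]
```

View pics/w2.png

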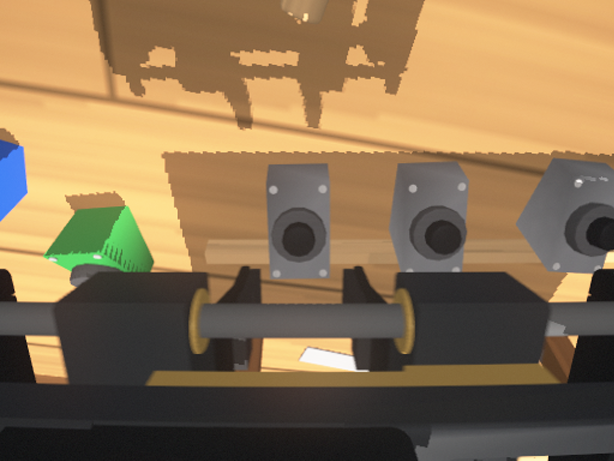

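The wrist picture shows the tired box at (298,220), between the open fingers, with the middle one at (432,215). Green (100,240) is the decoy. The box centre is (0.636,-0.092) with a yaw of 11.5°. I'll descend over it fully open, then grip.

```bash
python3 -m creep '[{"wx":0,"wy":0,"wz":-1,"tx":0,"ty":-2.5,"tz":5,"gripper":1},{"wx":0,"wy":0,"wz":-1,"tx":0,"ty":-2.5,"tz":10,"gripper":1},{"wx":0,"wy":0,"wz":-1,"tx":-0.5,"ty":-2.5,"tz":15,"gripper":1},{"wx":0,"wy":0,"wz":-1,"tx":-0.5,"ty":-2.5,"tz":20,"gripper":1},{"wx":0,"wy":0,"wz":-1,"tx":-0.5,"ty":-2.5,"tz":20,"gripper":1}]'|sed -n 2,5p
python3 -m creep '[{"wx":0,"wy":0,"wz":0,"tx":0,"ty":0,"tz":0,"gripper":1},{"wx":0,"wy":0,"wz":0,"tx":0,"ty":0,"tz":0,"gripper":1},{"wx":0,"wy":0,"wz":0,"tx":0,"ty":0,"tz":10,"gripper":1}]'|sed -n 2,5p
python3 -c "
from h import *
go(*rel((.628,-.0935,.063),-55))"
```

```text
tool_pos: [0.6076, -0.0974, 0.1083]
tool_rot: [-179.8, 24.9, -168.7]
force: [-0.7, 0.4, -0.5]
grip_width: 0.0762
tool_pos: [0.6134, -0.0978, 0.1029]
tool_rot: [-179.7, 25.3, -168.7]
force: [-0.9, 0.5, -0.7]
grip_width: 0.0858
w [0.1 0.3 0.8] t [ 3.6  1.5 97.5]
```

```bash
python3 -m creep '[{"wx":0,"wy":0,"wz":0,"tx":1,"ty":1,"tz":25,"gripper":1},{"wx":0,"wy":0,"wz":0,"tx":2,"ty":1,"tz":45,"gripper":1},{"wx":0,"wy":0,"wz":0,"tx":2,"ty":1,"tz":60,"gripper":1},{"wx":0,"wy":0,"wz":0,"tx":2,"ty":1,"tz":70,"gripper":1},{"wx":0,"wy":0,"wz":0,"tx":2,"ty":1,"tz":70,"gripper":1}]'|sed -n 2,5p
python3 -c "
from h import *
print(get_obs()['force']);go(*rel((.628,-.0935,.063),-55))"
```

```text
tool_pos: [0.6384, -0.0901, 0.0339]
tool_rot: [-179.9, 24.8, -168.7]
force: [-0.4, -0.3, -0.8]
grip_width: 0.0869
[-0.38854265 -0.27065834 -0.75656421]
w [ 0.3 -0.2  0.8] t [-2.5 -1.6 24. ]
```

```bash
python3 -m creep '[{"wx":0,"wy":0,"wz":0,"tx":-1,"ty":-1,"tz":8,"gripper":1},{"wx":0,"wy":0,"wz":0,"tx":-2,"ty":-1,"tz":16,"gripper":1},{"wx":0,"wy":0,"wz":0,"tx":-2,"ty":-1,"tz":23,"gripper":1},{"wx":0,"wy":0,"wz":0,"tx":-2,"ty":-1,"tz":23,"gripper":1}]'|sed -n 2,5p
python3 -m creep '[{"wx":0,"wy":0,"wz":0,"tx":0,"ty":0,"tz":0,"gripper":-1},{"wx":0,"wy":0,"wz":0,"tx":0,"ty":0,"tz":0,"gripper":-1},{"wx":0,"wy":0,"wz":0,"tx":0,"ty":0,"tz":0,"gripper":-1},{"wx":0,"wy":0,"wz":0,"tx":0,"ty":0,"tz":0,"gripper":-1},{"wx":0,"wy":0,"wz":0,"tx":0,"ty":0,"tz":0,"gripper":-1}]' 30|sed -n 2,6p
python3 -m creep '[{"wx":0,"wy":0,"wz":0,"tx":0,"ty":0,"tz":0,"gripper":-1},{"wx":0,"wy":0,"wz":0,"tx":0,"ty":0,"tz":0,"gripper":-1},{"wx":0,"wy":0,"wz":0,"tx":0,"ty":0,"tz":0,"gripper":-1},{"wx":0,"wy":0,"wz":0,"tx":0,"ty":0,"tz":0,"gripper":-1},{"wx":0,"wy":0,"wz":0,"tx":0,"ty":0,"tz":0,"gripper":-1}]' 30|sed -n 1,6p
```

```text
tool_pos: [0.6508, -0.0894, 0.0156]
tool_rot: [-179.8, 25.0, -168.7]
force: [-0.8, 0.3, 0.2]
grip_width: 0.0871
tool_pos: [0.651, -0.0899, 0.0171]
tool_rot: [-179.7, 25.1, -168.7]
force: [0.1, -0.3, 1.0]
grip_width: 0.0618
grasp_force: 0.0
time_s: 12.62
tool_pos: [0.6509, -0.0894, 0.0168]
tool_rot: [-179.8, 25.0, -168.7]
force: [-2.1, 1.6, 2.0]
grip_width: 0.0439
grasp_force: 30.0
```

The box is gripped (44 mm opening, 30 N). I'll draw it up and out along the tool axis.

```bash
python3 -m creep '[{"wx":0,"wy":0,"wz":0,"tx":0,"ty":0,"tz":-10,"gripper":-1},{"wx":0,"wy":0,"wz":0,"tx":0,"ty":0,"tz":-30,"gripper":-1},{"wx":0,"wy":0,"wz":0,"tx":0,"ty":0,"tz":-60,"gripper":-1},{"wx":0,"wy":0,"wz":0,"tx":0,"ty":0,"tz":-90,"gripper":-1},{"wx":0,"wy":0,"wz":0,"tx":0,"ty":0,"tz":-120,"gripper":-1}]'|sed -n 2,6p
python3 -m creep '[{"wx":0,"wy":0,"wz":0,"tx":0,"ty":0,"tz":-10,"gripper":-1},{"wx":0,"wy":0,"wz":0,"tx":0,"ty":0,"tz":-15,"gripper":-1},{"wx":0,"wy":0,"wz":0,"tx":0,"ty":0,"tz":-15,"gripper":-1}]'|sed -n 2,6p
python3 -c "
from h import *
go((.44,-.316,.15),rackR(11.4,25))"
```

```text
tool_pos: [0.5987, -0.0995, 0.1252]
tool_rot: [-179.8, 24.9, -168.7]
force: [0.8, 0.2, -3.0]
grip_width: 0.0437
grasp_force: 30.0
tool_pos: [0.5944, -0.1006, 0.1393]
tool_rot: [-179.7, 25.1, -168.7]
force: [-0.3, -0.2, -3.9]
grip_width: 0.0436
grasp_force: 30.0
w [-0.3  0.1 -0.1] t [ 170.9 -181.2  -91. ]
```

```bash
python3 -m creep '[{"wx":0,"wy":0,"wz":0,"tx":10,"ty":-11,"tz":-5,"gripper":-1},{"wx":0,"wy":0,"wz":0,"tx":28,"ty":-30,"tz":-15,"gripper":-1},{"wx":0,"wy":0,"wz":0,"tx":46,"ty":-49,"tz":-25,"gripper":-1},{"wx":0,"wy":0,"wz":0,"tx":65,"ty":-69,"tz":-34,"gripper":-1},{"wx":0,"wy":0,"wz":0,"tx":84,"ty":-89,"tz":-45,"gripper":-1}]'|sed -n 2,6p
python3 -m creep '[{"wx":0,"wy":0,"wz":0,"tx":19,"ty":-20,"tz":-10,"gripper":-1},{"wx":0,"wy":0,"wz":0,"tx":38,"ty":-40,"tz":-20,"gripper":-1},{"wx":0,"wy":0,"wz":0,"tx":57,"ty":-60,"tz":-30,"gripper":-1},{"wx":0,"wy":0,"wz":0,"tx":76,"ty":-80,"tz":-40,"gripper":-1},{"wx":0,"wy":0,"wz":0,"tx":86,"ty":-91,"tz":-46,"gripper":-1}]'|sed -n 2,6p
python3 -m creep '[{"wx":0,"wy":0,"wz":0,"tx":0,"ty":0,"tz":0,"gripper":-1},{"wx":0,"wy":0,"wz":0,"tx":0,"ty":0,"tz":0,"gripper":-1},{"wx":0,"wy":0,"wz":0,"tx":0,"ty":0,"tz":0,"gripper":-1}]'|sed -n 2,6p
python3 - <<'E'
from h import *
go((.44,-.316,.024),rackR(11.4,25))
im,X=cloud('side'); save('s2.png',im,1.5)
E
```

```text
tool_pos: [0.517, -0.206, 0.1415]
tool_rot: [-179.9, 24.8, -168.6]
force: [0.3, -1.1, -3.6]
grip_width: 0.0441
grasp_force: 30.0
tool_pos: [0.4585, -0.2925, 0.153]
tool_rot: [-179.0, 25.0, -168.6]
force: [0.9, -0.5, -2.7]
grip_width: 0.0436
grasp_force: 30.0
tool_pos: [0.4617, -0.2882, 0.1543]
tool_rot: [-179.0, 25.2, -168.1]
force: [0.5, 0.8, -3.5]
grip_width: 0.044
grasp_force: 30.0
w [-0.8  0.2  0.4] t [ 79.8 -20.9 106.9]
```

View pics/s2.png

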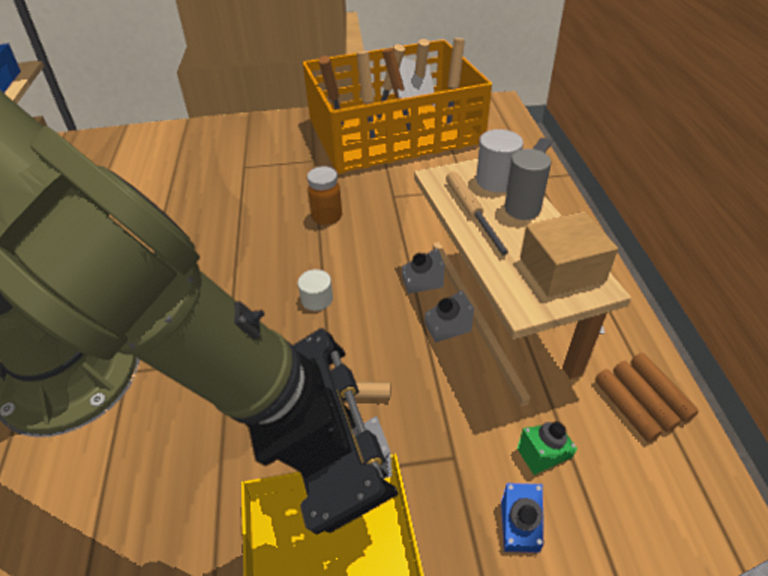

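The side picture shows the box held level over the crate's far wall near (375,440). The two sound boxes are in place at (423,268) and (447,316). The arm stopped short of the commanded pose, so I'll check the joint limits.

```bash
python3 -c "
from h import *
o=get_obs();print(np.round(o['qpos'],1)); 
yaw=11.4
for p in ((.44,-.316,.15),):
  for y in (11.4,-20,-50): print(y);go(p,rackR(y,25))"
```

```text
[ -6.3  -6.2  46.8 120.4 -19.6  49.1 153.6]
11.4
w [-0.8  0.2  0.4] t [ 26.2 -22.8  -7. ]
-20
w [12.5  0.4 28.9] t [ 26.2 -22.8  -7. ]
-50
w [25.3  0.6 56. ] t [ 26.2 -22.8  -7. ]
```

Joint 7 is at its limit. I'll turn the tool about 29° clockwise about vertical, still over the crate, to relieve it.

```bash
python3 -m creep '[{"wx":2.4,"wy":0,"wz":5.6,"tx":0,"ty":0,"tz":0,"gripper":-1},{"wx":4.8,"wy":0.1,"wz":11.2,"tx":0,"ty":0,"tz":0,"gripper":-1},{"wx":7.2,"wy":0.2,"wz":16.8,"tx":0,"ty":0,"tz":0,"gripper":-1},{"wx":9.6,"wy":0.3,"wz":22.4,"tx":0,"ty":0,"tz":0,"gripper":-1},{"wx":12,"wy":0.4,"wz":28,"tx":0,"ty":0,"tz":0,"gripper":-1}]'|sed -n 2,6p
python3 -m creep '[{"wx":0,"wy":0,"wz":0,"tx":0,"ty":0,"tz":0,"gripper":-1},{"wx":0,"wy":0,"wz":0,"tx":0,"ty":0,"tz":0,"gripper":-1}]'|sed -n 2,3p
python3 -c "
from h import *
o=get_obs();print(np.round(o['qpos'],1)); 
go((.44,-.31,.12),rackR(-20,25))"
```

```text
tool_pos: [0.4608, -0.2894, 0.1549]
tool_rot: [179.9, 25.0, 160.6]
force: [0.0, -0.8, -4.3]
grip_width: 0.0436
grasp_force: 30.0
tool_pos: [0.4608, -0.2897, 0.1549]
tool_rot: [180.0, 25.0, 161.2]
[  1.4 -11.3  29.5 125.1   0.2  40.2 102.6]
w [0.5 0.  1.1] t [ 26.7 -26.   26.1]
```

```bash
python3 -m creep '[{"wx":0,"wy":0,"wz":0,"tx":10,"ty":-9,"tz":4,"gripper":-1},{"wx":0,"wy":0,"wz":0,"tx":18,"ty":-18,"tz":12,"gripper":-1},{"wx":0,"wy":0,"wz":0,"tx":24,"ty":-29,"tz":20,"gripper":-1},{"wx":0,"wy":0,"wz":0,"tx":24,"ty":-29,"tz":30,"gripper":-1},{"wx":0,"wy":0,"wz":0,"tx":24,"ty":-29,"tz":30,"gripper":-1}]'|sed -n 2,6p
python3 -m creep '[{"wx":0,"wy":0,"wz":0,"tx":0,"ty":0,"tz":0,"gripper":-1},{"wx":0,"wy":0,"wz":0,"tx":0,"ty":0,"tz":0,"gripper":-1}]'|sed -n 2,3p
python3 -c "
from h import *
o=get_obs();print(np.round(o['qpos'],1)); 
go((.444,-.315,.045),rackR(-19,25));go((.444,-.315,.023),rackR(-19,25))"
```

```text
tool_pos: [0.4415, -0.3155, 0.1161]
tool_rot: [179.9, 24.9, 160.9]
force: [0.2, 0.5, -3.6]
grip_width: 0.0441
grasp_force: 30.0
tool_pos: [0.4432, -0.3152, 0.1185]
tool_rot: [179.9, 25.1, 160.9]
[  0.9  -8.6  35.3 127.4  -4.4  35.7 110.9]
w [ 0.   0.1 -0.1] t [30.6  0.3 66.9]
w [ 0.   0.1 -0.1] t [39.9  0.3 86.8]
```

```bash
python3 -m creep '[{"wx":0,"wy":0,"wz":0,"tx":8,"ty":0,"tz":18,"gripper":-1},{"wx":0,"wy":0,"wz":0,"tx":16,"ty":0,"tz":36,"gripper":-1},{"wx":0,"wy":0,"wz":0,"tx":24,"ty":0,"tz":52,"gripper":-1},{"wx":0,"wy":0,"wz":0,"tx":30,"ty":0,"tz":67,"gripper":-1},{"wx":0,"wy":0,"wz":0,"tx":30,"ty":0,"tz":67,"gripper":-1}]'|sed -n 2,6p
python3 -m creep '[{"wx":0,"wy":0,"wz":0,"tx":0,"ty":0,"tz":0,"gripper":-1},{"wx":0,"wy":0,"wz":0,"tx":0,"ty":0,"tz":0,"gripper":-1}]'|sed -n 2,4p
python3 -c "
from h import *
o=get_obs();print(np.round(o['qpos'],1)); 
go((.444,-.315,.021),rackR(-19,25))"
```

```text
tool_pos: [0.4427, -0.3136, 0.042]
tool_rot: [179.9, 24.8, 160.9]
force: [-1.3, 0.3, -3.1]
grip_width: 0.0435
grasp_force: 30.0
tool_pos: [0.4453, -0.3158, 0.0462]
tool_rot: [179.9, 25.2, 160.9]
force: [-0.1, 0.2, -3.8]
[-1.500e+00  1.000e-01  4.000e+01  1.310e+02 -1.900e+01  2.620e+01
  1.248e+02]
w [ 0.   0.2 -0.1] t [12.1  0.3 22.2]
```

```bash
python3 -m creep '[{"wx":0,"wy":0,"wz":0,"tx":3,"ty":0,"tz":6,"gripper":-1},{"wx":0,"wy":0,"wz":0,"tx":5,"ty":0,"tz":11,"gripper":-1},{"wx":0,"wy":0,"wz":0,"tx":8,"ty":0,"tz":17,"gripper":-1},{"wx":0,"wy":0,"wz":0,"tx":9.5,"ty":0,"tz":20,"gripper":-1},{"wx":0,"wy":0,"wz":0,"tx":9.5,"ty":0,"tz":20,"gripper":-1}]'|sed -n 2,6p
python3 -m creep '[{"wx":0,"wy":0,"wz":0,"tx":0,"ty":0,"tz":0,"gripper":-1},{"wx":0,"wy":0,"wz":0,"tx":0,"ty":0,"tz":0,"gripper":-1}]'|sed -n 2,4p
python3 -m creep '[{"wx":0,"wy":0,"wz":0,"tx":0.8,"ty":0,"tz":1.8,"gripper":-1},{"wx":0,"wy":0,"wz":0,"tx":0.8,"ty":0,"tz":1.8,"gripper":-1},{"wx":0,"wy":0,"wz":0,"tx":0.8,"ty":0,"tz":1.8,"gripper":-1}]'|sed -n 2,4p
```

```text
tool_pos: [0.4446, -0.3153, 0.0232]
tool_rot: [179.9, 25.2, 160.8]
force: [-0.2, -0.0, -3.7]
grip_width: 0.0438
grasp_force: 30.0
tool_pos: [0.4447, -0.3157, 0.0236]
tool_rot: [179.9, 25.2, 160.8]
force: [0.2, -0.8, -4.6]
tool_pos: [0.4444, -0.3153, 0.0209]
tool_rot: [179.9, 25.1, 160.8]
force: [0.7, 0.5, -2.9]
```

```bash
python3 -m creep '[{"wx":0,"wy":0,"wz":0,"tx":0.6,"ty":0,"tz":1.3,"gripper":-1},{"wx":0,"wy":0,"wz":0,"tx":0.6,"ty":0,"tz":1.3,"gripper":-1},{"wx":0,"wy":0,"wz":0,"tx":0.6,"ty":0,"tz":1.3,"gripper":-1}]'|sed -n 2,4p
```

```text
tool_pos: [0.4451, -0.3155, 0.0206]
tool_rot: [179.8, 25.2, 160.8]
force: [-7.4, 4.8, 11.0]
```

The box is down, with the contact force at 11 N. I'll open the gripper and withdraw along the tool axis.

```bash
python3 -m creep '[{"wx":0,"wy":0,"wz":0,"tx":0,"ty":0,"tz":0,"gripper":0.6},{"wx":0,"wy":0,"wz":0,"tx":0,"ty":0,"tz":0,"gripper":0.6},{"wx":0,"wy":0,"wz":0,"tx":0,"ty":0,"tz":0,"gripper":0.6},{"wx":0,"wy":0,"wz":0,"tx":0,"ty":0,"tz":0,"gripper":0.6},{"wx":0,"wy":0,"wz":0,"tx":0,"ty":0,"tz":0,"gripper":0.6}]'|sed -n 1,6p
python3 -m creep '[{"wx":0,"wy":0,"wz":0,"tx":0,"ty":0,"tz":-3,"gripper":0.6},{"wx":0,"wy":0,"wz":0,"tx":0,"ty":0,"tz":-12,"gripper":0.6},{"wx":0,"wy":0,"wz":0,"tx":0,"ty":0,"tz":-30,"gripper":0.6},{"wx":0,"wy":0,"wz":0,"tx":0,"ty":0,"tz":-55,"gripper":0.6},{"wx":0,"wy":0,"wz":0,"tx":0,"ty":0,"tz":-85,"gripper":0.6}]'|sed -n 1,6p
```

```text
time_s: 17.67
tool_pos: [0.4443, -0.3154, 0.0193]
tool_rot: [179.9, 25.1, 160.8]
force: [0.9, 0.6, 0.3]
grip_width: 0.0667
grasp_force: 0.0
time_s: 18.08
tool_pos: [0.4085, -0.3034, 0.0957]
tool_rot: [180.0, 24.9, 160.8]
force: [1.8, 0.8, -0.9]
grip_width: 0.0696
grasp_force: 0.0
```

```bash
python3 -m creep '[{"wx":0,"wy":0,"wz":0,"tx":-8,"ty":0,"tz":-18,"gripper":0.6},{"wx":0,"wy":0,"wz":0,"tx":-18,"ty":0,"tz":-40,"gripper":0.6},{"wx":0,"wy":0,"wz":0,"tx":-30,"ty":0,"tz":-65,"gripper":0.6},{"wx":0,"wy":0,"wz":0,"tx":-42,"ty":0,"tz":-90,"gripper":0.6},{"wx":0,"wy":0,"wz":0,"tx":-42,"ty":0,"tz":-90,"gripper":0.6}]'|sed -n 1,6p
python3 -m creep '[{"wx":0,"wy":0,"wz":0,"tx":0,"ty":0,"tz":0,"gripper":0.6},{"wx":0,"wy":0,"wz":0,"tx":0,"ty":0,"tz":0,"gripper":0.6},{"wx":0,"wy":0,"wz":0,"tx":0,"ty":0,"tz":0,"gripper":0.6},{"wx":0,"wy":0,"wz":0,"tx":0,"ty":0,"tz":0,"gripper":0.6}]'|sed -n 1,3p
python3 - <<'E'
from h import *
im,X=cloud('wrist'); save('w3.png',im,1.2)
for c in ('wrist','scene','side'):
    if c!='wrist': im,X=cloud(c)
    for q in ('box_a','crate','tin','jar','chisel'): print(c,q,[(np.round(r['point'],3).tolist(),round(r['confidence'],2)) for r in nets.place_of(q,c)])
E
```

```text
time_s: 18.5
tool_pos: [0.4115, -0.3076, 0.2024]
tool_rot: [-179.9, 25.7, 160.7]
force: [1.2, -1.2, 0.4]
grip_width: 0.0693
grasp_force: 0.0
time_s: 18.83
tool_pos: [0.4095, -0.3026, 0.1939]
tool_rot: [179.8, 25.0, 160.9]
wrist box_a [([0.641, -0.336, -0.001], 0.9), ([0.43, -0.311, -0.001], 0.81), ([0.702, -0.239, 0.002], 0.53)]
wrist crate [([0.409, -0.317, 0.003], 0.9)]
wrist tin []
wrist jar []
wrist chisel [([0.42, -0.096, -0.001], 0.85)]
scene box_a [([0.701, -0.241, -0.008], 0.92), ([0.43, -0.308, 0.005], 0.76), ([0.64, -0.331, 0.0], 0.63)]
scene crate [([0.402, -0.316, 0.001], 0.98), ([0.431, -0.308, 0.002], 0.33)]
scene tin [([0.407, 0.104, 0.002], 0.62)]
scene jar [([0.434, 0.328, 0.001], 0.57)]
scene chisel [([0.42, -0.103, -0.004], 0.63), ([0.409, 0.102, 0.001], 0.36)]
side box_a [([0.641, -0.336, 0.002], 0.8), ([0.618, 0.003, -0.001], 0.77), ([0.43, -0.31, 0.005], 0.73), ([0.596, 0.116, -0.0], 0.71), ([0.707, -0.235, 0.006], 0.56)]
side crate [([0.396, -0.315, 0.003], 0.8), ([0.408, 0.103, -0.001], 0.47)]
side tin [([0.408, 0.101, 0.002], 0.81)]
side jar [([0.436, 0.328, -0.0], 0.93), ([0.405, 0.102, -0.0], 0.3)]
side chisel [([0.416, -0.097, -0.003], 0.72)]
```

View pics/w3.png

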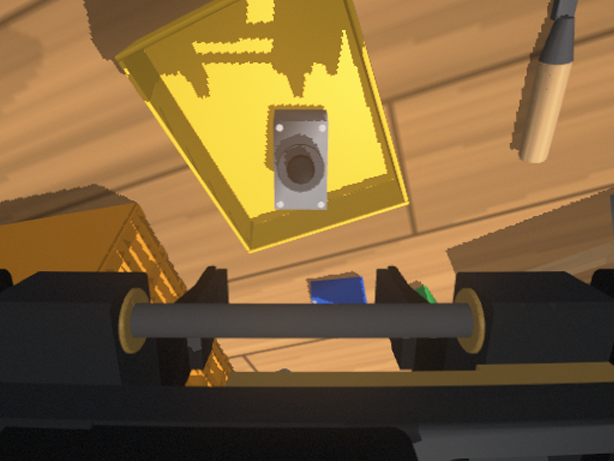

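The wrist picture shows the box standing upright on the crate floor at (300,165), clear of the walls, with the fingers well away from it. The nets find the sound boxes and bystanders unmoved.

```bash
python3 -c "
from h import *
print(env.sign_off())"
```

```text
the job is handed in; nothing more can be done
None
```

I pressed all three buttons to their end stops, from left to right. The right-hand box had the tired spring and now stands upright and released in the scrap crate; in the last pictures the sound boxes and bystanders showed no movement, and the job was handed in at about 19 s (the hand-in returned no verdict).

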